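# Hold a batten offcut in the bench hook

## Robot

A 6-joint arm with a two-finger parallel gripper is mounted at the origin on a cart in front of the work surface, level with it; the furniture and walls round the work are solid. World frame = base frame: x ahead of the robot, y to its left, z up, the work surface at z = 0. Lengths are in m, angles in rad, forces in N, time in s.
With the tool pointing down it reaches from about 0.3 to 0.775 m from the base axis. Payload 14.6 kg.
Tool frame: the origin (TCP) lies midway between the tips of the shut fingers; the grasp point (between the pads) lies manip.grasp_offset behind it (manip.grasp_offset is the distance from the TCP to the grasp point, in m); z points along the fingers, y is the line along which they close (so a half turn about z gives the same grasp; the last joint's range is limited). The gripper opens to 85 mm and grips with 20 to 120 N. Pads are 22 mm wide; open, the fingers measure 114 mm over their backs; the gripper's body (76 mm by 85 mm) begins 54 mm behind the grasp point. The pads swing forward as they close: fully open they stand 13 mm farther back than shut.
Start: joints at [-1.392, 0.3, 1.521, -0, 1.321, -0.067], TCP at [0.134, -0.533, 0.231] pointing down, gripper open.
Joint ranges: [-3.03, 3.03], [-0.79, 2.21], [0.23, 2.52], [-1.04, 4.18], [0, 3.07], [-2.55, 2.55]. Speed limits (rad/s): [2.22, 2.22, 2.57, 3.14, 3.14, 3.14].

## Interface

Orientations are given as [roll, pitch, yaw] about the fixed x, y, z axes, in that order (R = Rz(yaw) Ry(pitch) Rx(roll)).
In Python, from plant import manip gives the robot as it stands. The module is installed in compiled form; this text tells all that it offers.
- The arm moves only by the tool arm_command, never from a script. Its argument "moves" is a list of rows, each an object of numbers: "dx", "dy", "dz": the shift along the tool's x, y, z in cm; "turn": the turn about the tool's z in degrees; "hand": the finger opening in cm, from 0 to 8.54. In form: [{"dx": .., "dy": .., "dz": .., "turn": .., "hand": ..}, ...]. A call has 1 to 10 rows; each row shifts and turns the commanded pose from where the row before left it, along the tool's axes as they then stand; what a row does not reach is not made up. A row lasts 1/8 s, in which the tool goes at most 62.5 mm and 10.7 degrees, less where a joint would pass 70% of its speed; a pose out of reach is approached as far as the arm can. A call is refused whole if a number of a shift passes 6.25 or a number of a turn 10.7, either way. A call with a gripper value outside its range is refused whole. The fingers move at their own pace and stop on an object; "grip_force" is the grip in N (left out, the last holds). Time passes only in rows, so rows that do not move let the fingers close. It gives the time, the measured TCP pose, the force, the opening and the grip force at its end, in the units of the state.
- manip.sense(): the state, without advancing time (a new reading comes with each control period).
- manip.get_image(name): name is "scene" or "top" or "wrist"; returns a dict with "pixels" (480x640x3 uint8, red, green, blue), "vfov" (degrees; the focal length in pixels is half the picture's height over the tangent of half this angle, whatever the lens; pixels are square), "cx", "cy" (the principal point, pixels), "k1" (the pictures are not rectified: a ray, as slopes to the right and down, at radius r is drawn at 1 + k1 r^2 times it, then the intrinsics apply), "rvec" (rotation vector, rad) and "tvec" (3), from world to camera coordinates, as OpenCV has them. Camera axes: x right, y down, z forward; pixel columns grow to the right and rows downward; lengths in m; the calibration is good to about 2 mm. A picture is of the moment at which its call begins. There is no depth.
- manip.sign_off(): hands the job in; it is judged then, once.
Trained networks look in a picture, given as the dict that the camera call returned (one of the last four; its "shot" number tells which), for a name from the list of things; names that differ only in an ending like _2 or _b are one class to them, and where a whole thing is asked for, a point or a joint stands for the part that bears it (a point fixed in the world has none). Each returns a list of dicts, best first, with "score" (0 to 1); they miss things now and then, are a little off and sometimes report something else, mostly with a low value. They report only what shows in the picture. A call takes as long as a camera call.
- manip.spot_in(picture, name): "position" ([x, y, z] in m, in the coordinates of the camera as it stood for that picture, good to about 4 mm: the middle of the surface that is visible of it).
- manip.cut_out(picture, name): "mask" (480x640 bool, what is visible of it).
- manip.tip_of(picture, name): "position" ([x, y, z] in m, in the coordinates of the camera as it stood for that picture, good to about 4 mm: a listed point, or the origin of a listed thing).
The state is a dict: "clock": time; "joint_positions": joint angles; "joint_velocities": joint speeds; "joint_torque": joint torques, N m; "eef_pos": TCP position; "orientation": TCP orientation; "ft_force": force on the tool from outside, world axes, zero at the start; "torque": the same for the moment, N m; "grip_width": opening from 0.0 (shut) to 1.0 (fully open); "grip_force": force on a finger pad.
Only numpy, scipy, OpenCV 4.12 (cv2) and the standard library are available. Lean on these libraries where they do the work, as an engineer would, in place of code of your own. Each camera call takes 0.05 s, during which the arm holds its last target. There are 200 camera calls.

## Task

Clear the setting gauge out of the bench hook by hanging it by its eye on the peg of its stand and letting go of it. Then slide the bevelled batten offcut flush along the bench hook's fence and, with the fingers, hold it there with one firm diagonal push that presses it against the fence and down on the bed together (some 10 to 15 N each way); finish while still pushing, and leave the tape measure, screwdriver and marker where they lie.

Things in the scene. Friction and masses are not known exactly. Their poses are not given: they have to be found in the camera images.
- bed: Bench hook's bed: plywood board 220 (x) x 260 (y) x 16 mm thick, fixed to the worktop; the fence runs along its far (+x) edge. Origin: centre of its underside; its top, on which the offcut and at first the gauge stand, is 16 mm above. The waxed bed, fence and offcut slide easily on one another (friction about 0.3).
- fence: Bench hook's fence: timber strip 20 (x) x 260 (y) x 18 mm high, fixed on the far edge of the bed, three screw heads in its top. Origin: centre of its underside, at the height of the bed's top; x points away from the robot, square to the fence, y along it. Its working face, towards the robot, is 10 mm to -x of the origin.
- offcut_mid (a point): Centre of the light timber offcut, 18 mm over its underside: 44 (x) x 150 (y) x 36 mm high, 0.25 kg, lying on the bed on the robot's side of the gauge, y roughly along the fence. Pressed home the centre is 32 mm to -x of the fence's origin.
- offcut: The same offcut, origin at the centre of its underside. A flat 45 degree bevel, 16 mm wide and 16 mm high, runs the whole length of its top edge on the -x side (towards the robot): the near face is upright for the lower 20 mm, then slopes back to the flat top, which reaches from x = -6 to x = +22 mm.
- gauge_eye (a point): Centre of the setting gauge and of its eye, 62 mm below its top edge: a bare aluminium upright plate 8 mm thick (x) and 50 mm wide (y) on a flat foot, 124 mm high in all, 0.15 kg, standing on the bed between offcut and fence. The eye is a round 26 mm hole through the plate along x. Grip the 8 mm thickness from above, near the top.
- gauge: The same gauge, origin at the centre of the underside of its foot, which is 40 (x) x 60 (y) x 8 mm; the eye's centre is 62 mm above.
- gauge_stand: Gauge stand, fixed to the worktop left or right of the bench hook: grey foot plate 100 x 90 x 8 mm, a 20 mm square upright 156 mm high whose front face is 20 mm to +x of the origin, and at its upper end a round steel peg 10 mm thick that points to -x (towards the robot), rising slightly to its free tip. Origin: centre of the underside.
- peg_tip (a point): Free tip of the peg, on its axis, 60 mm to -x of the stand's origin and 160 mm above it; axes as the stand's. Where the peg leaves the upright its axis is 149 mm above the origin.
- peg_mid (a point): Middle of the free length of the peg, on its axis: 17.5 mm to -x of the stand's origin, 154 mm above it, 37 mm in front of the upright. A gauge hanging here has the centre of its eye 8 mm lower.
- tape_measure: Bystander: pocket tape measure, 64 x 75 x 30 mm, lying left or right of the bench hook on the side without the stand; origin at the centre of its underside.
- screwdriver: Bystander: screwdriver, 29 x 192 x 29 mm, lying to the right; origin at the centre of its underside.
- marker_0: Bystander: marker pen, 16 x 137 x 18 mm, lying to the right; origin at the centre of its underside.

How it is judged:
On the way, in this order (a step that is already met when the one before it is completed fails the run):
1. the gauge hangs by its eye on the peg and has been let go (x of gauge_eye in the frame of gauge_stand between -0.058 and 0.015 m and y of gauge_eye in the frame of gauge_stand between -0.014 and 0.014 m and z of gauge_eye in the frame of gauge_stand between 0.136 and 0.158 m and contact force between gauge and gauge_stand above 0.4 N and contact force between the fingers and gauge below 0.1 N and linear speed of gauge below 0.05 m/s), for 0.3 s.
2. the offcut is pressed on fence and bed by the fingers (contact force between offcut and fence above 2.5 N and contact force between offcut and bed above 6 N and contact force between the fingers and offcut above 3 N and angle between the y axis of offcut and the y axis of fence, either way round below 0.04 rad and angle between offcut's own z axis and vertical below 0.04 rad and x of offcut_mid in the frame of fence between -0.036 and -0.028 m and y of offcut_mid in the frame of fence between -0.08 and 0.08 m and z of offcut_mid in the frame of fence between 0.0155 and 0.0205 m and linear speed of offcut below 0.01 m/s), for 0.3 s.
At the end, for the whole second after the job is handed in: The gauge hangs still on the peg by its eye, untouched by the fingers. The offcut rests flat on the bed and flush along the fence (0.04 rad, 4 mm; centre within 80 mm of the fence's middle) while the fingers push it with over 2.5 N on the fence and over 6 N on the bed; bystanders within 25 mm (all of step 1 and all of step 2); the arm keeps its last pose, push and grip.
It fails at once if the tape measure was moved by more than 25 mm (distance of tape_measure from where it was at the start of the episode above 0.025 m).
It fails at once if the screwdriver was moved by more than 25 mm (distance of screwdriver from where it was at the start of the episode above 0.025 m).
It fails at once if the marker was moved by more than 25 mm (distance of marker_0 from where it was at the start of the episode above 0.025 m).
It also fails if it takes over 61 s, if anything falls off the work surface, if the arm or the gripper's body presses on something with over 40 N, if the wrist force passes 120 N, or if a joint passes its speed limit or range.

## Working session

There is one attempt and no reset: what is moved stays moved. The work goes in short steps, Python scripts to look and compute and a tool call to move; the robot and the scene stay as the last step left them, time stands still between calls to the robot, and variables do not carry over. Pictures are saved under pics/ and viewed, at most 11 in all, crops included, and the job is handed in when it is done.

Besides the shell and the picture viewer there is one more tool, called after ">>>" by a JSON object that holds its "fn" and its "kwargs", one argument or row to a line. arm_command: Moves the arm, as the interface text tells. Its arguments: {"type":"object","properties":{"moves":{"type":"array","items":{"type":"object","properties":{"dx":{"type":"number"},"dy":{"type":"number"},"dz":{"type":"number"},"turn":{"type":"number"},"hand":{"type":"number"}}}},"grip_force":{"type":"number"}},"required":["moves"]}

```bash
mkdir -p pics; cat > h.py <<'E'
import numpy as np, cv2
from plant import manip
from scipy.spatial.transform import Rotation as Ro
def toworld(p,im):
    R=cv2.Rodrigues(np.array(im["rvec"],float))[0]
    return R.T@(np.array(p)-np.array(im["tvec"]).ravel())
def save(im,n): cv2.imwrite("pics/"+n,cv2.cvtColor(im["pixels"],cv2.COLOR_RGB2BGR))
def tips(im,names):
    for n in names:
        r=manip.tip_of(im,n)
        for d in r[:2]: print(n,round(d["score"],2),toworld(d["position"],im).round(4))
def st():
    s=manip.sense(); print({k:np.round(s[k],3).tolist() for k in("clock","joint_positions","eef_pos","orientation","ft_force","grip_width","grip_force")})
E
cat > a.py <<'E'
from h import *
print(manip.grasp_offset); st()
N=["bed","fence","offcut","offcut_mid","gauge","gauge_eye","gauge_stand","peg_tip","peg_mid","tape_measure","screwdriver","marker_0"]
ims=[]
for c in("scene","top"):
    im=manip.get_image(c); print(c); save(im,c+"0.png"); tips(im,N); ims.append(im["pixels"])
    # orientation from masks
    for n in ("offcut","gauge","fence"):
        m=manip.cut_out(im,n)
        if m:
            ys,xs=np.nonzero(m[0]["mask"]); print(n,m[0]["score"],cv2.minAreaRect(np.c_[xs,ys].astype(np.float32)))
E
python3 a.py
```

```text
0.0187
{'clock': 0.0, 'joint_positions': [-1.392, 0.3, 1.522, -0.0, 1.321, -0.067], 'eef_pos': [0.134, -0.533, 0.231], 'orientation': [-3.14, -0.0, 0.246], 'ft_force': [-0.266, -0.561, -0.585], 'grip_width': 0.999, 'grip_force': 0.0}
scene
bed 0.58 [ 0.5323 -0.0329  0.0072]
bed 0.56 [0.5714 0.0211 0.0836]
fence 0.66 [ 0.6284 -0.0193  0.0212]
offcut 0.83 [ 0.4708 -0.0312  0.0237]
gauge 0.92 [0.572  0.0208 0.023 ]
gauge_eye 0.88 [0.5742 0.0193 0.0844]
gauge_eye 0.47 [ 0.5322 -0.034   0.0078]
gauge_stand 0.59 [ 0.5767 -0.2792  0.0016]
peg_tip 0.76 [ 0.5126 -0.264   0.1596]
peg_tip 0.4 [0.5714 0.0221 0.0214]
peg_mid 0.82 [ 0.5511 -0.2757  0.1537]
tape_measure 0.94 [ 0.6123  0.3104 -0.0007]
tape_measure 0.24 [ 0.7038 -0.4189 -0.0013]
marker_0 0.65 [ 0.7036 -0.4205  0.0012]
offcut 0.59 ((322.75384521484375, 277.06927490234375), (20.21765899658203, 50.358097076416016), 60.2551155090332)
gauge 0.63 ((288.5, 256.5), (41.0, 19.0), 90.0)
fence 0.92 ((286.07171630859375, 256.8871154785156), (7.733253479003906, 70.1783447265625), 57.200469970703125)
top
bed 0.75 [ 0.5287 -0.0325  0.0024]
fence 0.
[... 182 characters left out ...]
5]
gauge 0.79 [0.5724 0.0236 0.0233]
gauge 0.33 [ 0.4027 -0.448  -0.0005]
gauge_eye 0.7 [0.5749 0.0189 0.0877]
gauge_stand 0.96 [ 0.5735 -0.2837  0.0011]
peg_tip 0.9 [ 0.5142 -0.2627  0.1599]
peg_tip 0.64 [0.5726 0.0223 0.0857]
peg_mid 0.8 [ 0.5549 -0.2753  0.1552]
tape_measure 0.81 [0.6124 0.3034 0.002 ]
screwdriver 0.7 [ 0.4035 -0.4491  0.002 ]
screwdriver 0.5 [ 0.5326 -0.0338  0.0027]
marker_0 0.53 [ 0.7072 -0.4146  0.0015]
offcut 0.93 ((327.5, 274.5), (19.0, 55.0), 90.0)
gauge 0.74 ((415.5271911621094, 237.29666137695312), (30.488296508789062, 44.18003463745117), 14.743562698364258)
fence 0.9 ((324.92578125, 218.94325256347656), (7.9298224449157715, 90.92864227294922), 82.40535736083984)
```

```bash
python3 - <<'E'
import cv2
a=cv2.imread("pics/scene0.png");b=cv2.imread("pics/top0.png")
cv2.imwrite("pics/c0.png",cv2.resize(a[150:390,180:500],(800,600),interpolation=cv2.INTER_CUBIC))
cv2.imwrite("pics/c1.png",cv2.resize(b[150:390,200:520],(800,600),interpolation=cv2.INTER_CUBIC))
E
```

```text
(no output)
```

View pics/c0.png

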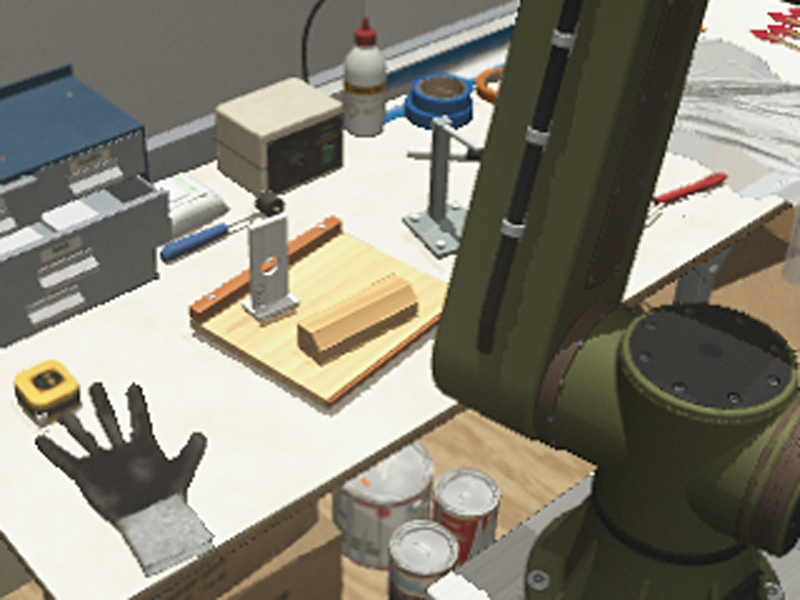

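View pics/c1.png

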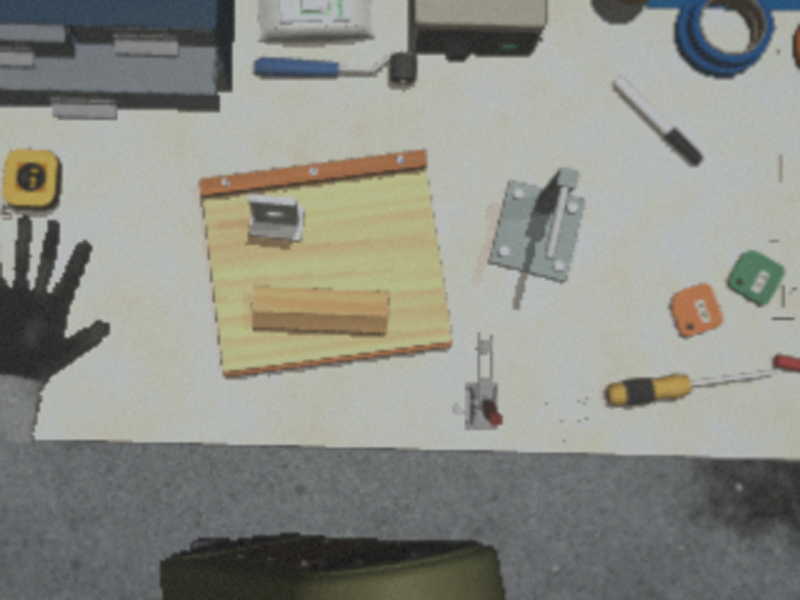

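The views agree with the networks: the gauge is at about (275,215) in the top crop and the offcut at (320,312). The fence runs (200,185)–(427,158), so its yaw is about +7°. The stand's peg runs (570,180)–(552,255), yaw about −16°, on the right.

>>> {"fn": "arm_command", "kwargs": {
  "moves": [
    {"turn": -9.3},
    {"turn": -9.3},
    {"turn": -9.3},
    {"turn": -9.3},
    {"turn": -9.3},
    {"turn": -9.3},
    {"turn": -9.3},
    {"turn": -9.3}
  ]
}}

```text
$.moves[0]: bad value
```

>>> {"fn": "arm_command", "kwargs": {
  "moves": [
    {"dx": 5, "dy": 3.8, "dz": -0.3},
    {"dx": 5, "dy": 3.8, "dz": -0.3},
    {"dx": 5, "dy": 3.8, "dz": -0.3},
    {"dx": 5, "dy": 3.8, "dz": -0.3},
    {"dx": 5, "dy": 3.8, "dz": -0.3},
    {"dx": 5, "dy": 3.8, "dz": -0.3},
    {"dx": 5, "dy": 3.8, "dz": -0.3},
    {"dx": 5, "dy": 3.8, "dz": -0.3},
    {"dx": 5, "dy": 3.8, "dz": -0.3},
    {"dx": 5, "dy": 3.8, "dz": -0.3}
  ]
}}

```text
$.moves[0]: bad value
```

>>> {"fn": "arm_command", "kwargs": {
  "moves": [
    {"dx": 0, "dy": 0, "dz": 0, "turn": -9.3, "hand": 8.5},
    {"dx": 0, "dy": 0, "dz": 0, "turn": -9.3, "hand": 8.5},
    {"dx": 0, "dy": 0, "dz": 0, "turn": -9.3, "hand": 8.5},
    {"dx": 0, "dy": 0, "dz": 0, "turn": -9.3, "hand": 8.5},
    {"dx": 0, "dy": 0, "dz": 0, "turn": -9.3, "hand": 8.5},
    {"dx": 0, "dy": 0, "dz": 0, "turn": -9.3, "hand": 8.5},
    {"dx": 0, "dy": 0, "dz": 0, "turn": -9.3, "hand": 8.5},
    {"dx": 0, "dy": 0, "dz": 0, "turn": -9.3, "hand": 8.5}
  ]
}}

```text
clock: 2.6
eef_pos: [0.1338, -0.5334, 0.2313]
orientation: [-3.142, -0.0, 1.55]
ft_force: [-0.1, -0.0, -0.1]
grip_width: 0.995
grip_force: 0.0
```

>>> {"fn": "arm_command", "kwargs": {
  "moves": [
    {"dx": 5, "dy": 3.8, "dz": -0.3, "turn": 0, "hand": 8.5},
    {"dx": 5, "dy": 3.8, "dz": -0.3, "turn": 0, "hand": 8.5},
    {"dx": 5, "dy": 3.8, "dz": -0.3, "turn": 0, "hand": 8.5},
    {"dx": 5, "dy": 3.8, "dz": -0.3, "turn": 0, "hand": 8.5},
    {"dx": 5, "dy": 3.8, "dz": -0.3, "turn": 0, "hand": 8.5},
    {"dx": 5, "dy": 3.8, "dz": -0.3, "turn": 0, "hand": 8.5},
    {"dx": 5, "dy": 3.8, "dz": -0.3, "turn": 0, "hand": 8.5},
    {"dx": 5, "dy": 3.8, "dz": -0.3, "turn": 0, "hand": 8.5},
    {"dx": 5, "dy": 3.8, "dz": -0.3, "turn": 0, "hand": 8.5},
    {"dx": 4, "dy": 3.5, "dz": -0.3, "turn": 0, "hand": 8.5}
  ]
}}

```text
clock: 3.85
eef_pos: [0.5226, -0.0541, 0.2614]
orientation: [3.141, 0.0, 1.545]
ft_force: [0.5, -1.4, 1.0]
grip_width: 0.996
grip_force: 0.0
```

```bash
cat > b.py <<'E'
from h import *
st()
im=manip.get_image("wrist"); save(im,"w1.png"); tips(im,["gauge","gauge_eye","offcut","fence","peg_mid"])
for n in("gauge","offcut","fence"):
    m=manip.cut_out(im,n)
    if m:
        ys,xs=np.nonzero(m[0]["mask"]); print(n,m[0]["score"],cv2.minAreaRect(np.c_[xs,ys].astype(np.float32)))
print(toworld([0,0,0],im),im["vfov"],im["k1"])
E
python3 b.py
```

```text
{'clock': 3.85, 'joint_positions': [-0.173, 0.222, 1.548, -0.0, 1.371, -0.147], 'eef_pos': [0.523, -0.054, 0.261], 'orientation': [3.141, 0.0, 1.545], 'ft_force': [0.497, -1.367, 0.95], 'grip_width': 0.996, 'grip_force': 0.0}
gauge 0.56 [0.5711 0.0183 0.0217]
gauge_eye 0.72 [ 0.6296 -0.0217  0.0217]
gauge_eye 0.58 [0.5746 0.021  0.082 ]
offcut 0.77 [ 0.4708 -0.0329  0.0211]
fence 0.79 [ 0.6281 -0.019   0.0184]
gauge 0.74 ((363.189697265625, 137.32681274414062), (46.9061164855957, 70.74513244628906), 2.602562189102173)
offcut 0.86 ((264.9735412597656, 187.1558837890625), (147.4106903076172, 45.32763671875), 85.60128784179688)
[0.52395369 0.02996506 0.40390183] 70.18860169734913 -0.049419434062630864
```

View pics/w1.png

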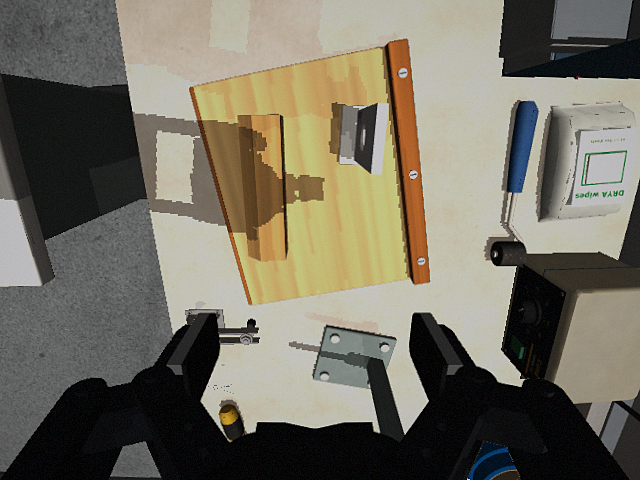

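The gauge is at about (362,135) beside the fence, the offcut at (265,187), and the stand at the bottom (355,355). I'll zoom in on the gauge to get its yaw.

```bash
cat > c.py <<'E'
import cv2
a=cv2.imread("pics/w1.png")
cv2.imwrite("pics/w1c.png",cv2.resize(a[90:190,325:425],(600,600),interpolation=cv2.INTER_CUBIC))
E
python3 c.py
```

```text
(no output)
```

View pics/w1c.png

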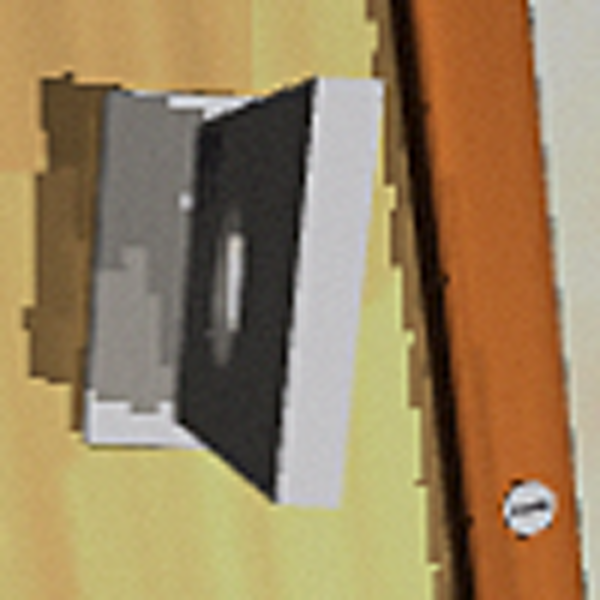

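The zoom shows the plate's white top face with crop corners (316,78), (383,82), (340,507) and (277,502). I'll back-project those.

```bash
cat >> h.py <<'E'
def px2w(uv,z,im):
    f=240/np.tan(np.radians(im["vfov"])/2); K=np.array([[f,0,im["cx"]],[0,f,im["cy"]],[0,0,1]])
    p=cv2.undistortPoints(np.array(uv,float).reshape(-1,1,2),K,np.array([im["k1"],0,0,0.])).reshape(-1,2)
    R=cv2.Rodrigues(np.array(im["rvec"],float))[0]; C=-R.T@np.array(im["tvec"]).ravel()
    d=np.c_[p,np.ones(len(p))]@R; return C+d*((z-C[2])/d[:,2])[:,None]
def yaw(a,b): d=a-b; return np.degrees(np.arctan2(-d[0],d[1]))
E
python3 - <<'E'
from h import *
im=manip.get_image("wrist"); st()
g=px2w([(377.7,103.0),(388.8,103.7),(381.7,174.5),(371.2,173.7)],.14,im)
print(g.round(4),"centre",g.mean(0).round(4),"yaw",yaw(g[0],g[3]),yaw(g[1],g[2]))
o=px2w([(283,115),(286,260)],.052,im); print("offcut far top edge",o.round(4),yaw(o[0],o[1]))
f=px2w([(387,45),(413,285)],.034,im); print("fence",f.round(4),yaw(f[0],f[1]))
E
```

```text
{'clock': 4.35, 'joint_positions': [-0.179, 0.22, 1.551, -0.0, 1.37, -0.151], 'eef_pos': [0.521, -0.057, 0.261], 'orientation': [3.141, 0.0, 1.543], 'ft_force': [0.293, -0.229, 0.257], 'grip_width': 0.992, 'grip_force': 0.0}
[[ 0.5689  0.0424  0.14  ]
 [ 0.5769  0.0418  0.14  ]
 [ 0.5734 -0.009   0.14  ]
 [ 0.5653 -0.0082  0.14  ]] centre [0.5711 0.0167 0.14  ] yaw -4.0398283052857344 -3.9968889536130976
offcut far top edge [[ 0.4927  0.0389  0.052 ]
 [ 0.4876 -0.112   0.052 ]] -1.9494050541158814
fence [[ 0.5952  0.1015  0.034 ]
 [ 0.6363 -0.1556  0.034 ]] 9.089271024064061
```

>>> {"fn": "arm_command", "kwargs": {
  "grip_force": 40,
  "moves": [
    {"dx": 3.9, "dy": 2.5, "dz": 1, "turn": 1.2, "hand": 8.5},
    {"dx": 3.9, "dy": 2.5, "dz": 2, "turn": 1.2, "hand": 8.5},
    {"dx": 0, "dy": 0, "dz": 2.5, "turn": 0, "hand": 8.5},
    {"dx": 0, "dy": 0, "dz": 3, "turn": 0, "hand": 8},
    {"dx": 0, "dy": 0, "dz": 3, "turn": 0, "hand": 7},
    {"dx": 0, "dy": 0, "dz": 2.5, "turn": 0, "hand": 6},
    {"dx": 0, "dy": 0, "dz": 1.3, "turn": 0, "hand": 5},
    {"dx": 0, "dy": 0, "dz": 0, "turn": 0, "hand": 4},
    {"dx": 0, "dy": 0, "dz": 0, "turn": 0, "hand": 3}
  ]
}}

```text
clock: 5.48
eef_pos: [0.5749, 0.0197, 0.1092]
orientation: [3.14, -0.0, 1.502]
ft_force: [-0.7, 0.2, 0.3]
grip_width: 0.348
grip_force: 0.0
```

```bash
python3 - <<'E'
from h import *
st()
im=manip.get_image("wrist"); save(im,"w2.png"); tips(im,["gauge","gauge_eye"]); st()
E
```

```text
{'clock': 5.475, 'joint_positions': [-0.029, 0.48, 1.572, 0.0, 1.088, 0.039], 'eef_pos': [0.575, 0.02, 0.109], 'orientation': [3.14, -0.0, 1.502], 'ft_force': [-0.735, 0.174, 0.274], 'grip_width': 0.348, 'grip_force': 0.0}
gauge 0.57 [0.5724 0.0195 0.0217]
gauge_eye 0.96 [0.5731 0.02   0.0848]
{'clock': 5.625, 'joint_positions': [-0.029, 0.48, 1.572, 0.0, 1.088, 0.039], 'eef_pos': [0.575, 0.02, 0.109], 'orientation': [3.14, -0.0, 1.502], 'ft_force': [0.68, 0.207, 0.001], 'grip_width': 0.352, 'grip_force': 0.0}
```

View pics/w2.png

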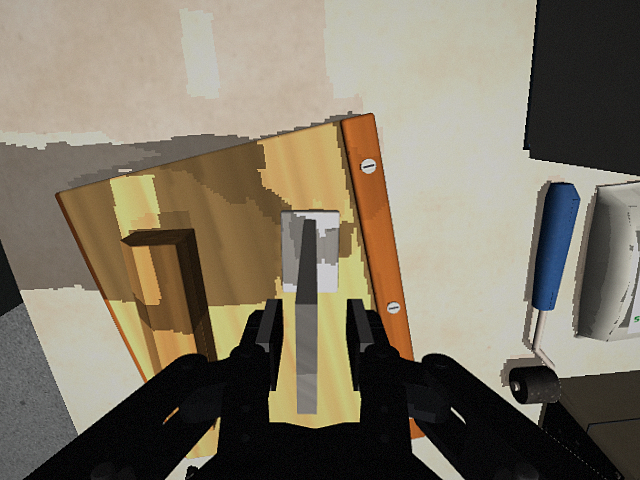

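The plate (x 300–317) stands centred between the fingers, so I'll close on it and lift.

>>> {"fn": "arm_command", "kwargs": {
  "moves": [
    {"dx": 0, "dy": -0.1, "dz": 0, "turn": 0, "hand": 2},
    {"dx": 0, "dy": 0, "dz": 0, "turn": 0, "hand": 0},
    {"dx": 0, "dy": 0, "dz": 0, "turn": 0, "hand": 0},
    {"dx": 0, "dy": 0, "dz": 0, "turn": 0, "hand": 0},
    {"dx": 0, "dy": 0, "dz": -1, "turn": 0, "hand": 0},
    {"dx": 0, "dy": 0, "dz": -4, "turn": 0, "hand": 0},
    {"dx": 0, "dy": 0, "dz": -4, "turn": 0, "hand": 0},
    {"dx": 0, "dy": 0, "dz": 0, "turn": 0, "hand": 0}
  ]
}}

```text
clock: 6.62
eef_pos: [0.5746, 0.0199, 0.2017]
orientation: [3.136, -0.0, 1.502]
ft_force: [0.3, -0.4, -1.7]
grip_width: 0.092
grip_force: 43.1
```

>>> {"fn": "arm_command", "kwargs": {
  "moves": [
    {"dx": -2.5, "dy": -0.7, "dz": 0, "turn": 0, "hand": 0},
    {"dx": -4.5, "dy": -1.2, "dz": 0, "turn": 0, "hand": 0},
    {"dx": -5, "dy": -1.3, "dz": 0, "turn": 0, "hand": 0},
    {"dx": -5, "dy": -1.3, "dz": 0, "turn": 0, "hand": 0},
    {"dx": -5, "dy": -1.3, "dz": 0, "turn": 0, "hand": 0},
    {"dx": -4, "dy": -1.1, "dz": 0, "turn": 0, "hand": 0},
    {"dx": -2, "dy": -0.5, "dz": 0, "turn": 6.2, "hand": 0},
    {"dx": 0, "dy": 0, "dz": 0, "turn": 6.2, "hand": 0},
    {"dx": 0, "dy": 0, "dz": 0, "turn": 0, "hand": 0},
    {"dx": 0, "dy": 0, "dz": 0, "turn": 0, "hand": 0}
  ]
}}

```text
clock: 7.88
eef_pos: [0.4804, -0.254, 0.1977]
orientation: [-3.141, -0.0, 1.289]
ft_force: [0.0, -0.0, -1.6]
grip_width: 0.088
grip_force: 43.1
```

```bash
python3 - <<'E'
from h import *
st()
im=manip.get_image("wrist"); save(im,"w3.png"); tips(im,["gauge","gauge_eye","peg_tip","peg_mid","gauge_stand"]); st()
E
```

```text
{'clock': 7.875, 'joint_positions': [-0.554, 0.315, 1.581, 0.0, 1.246, -0.272], 'eef_pos': [0.48, -0.254, 0.198], 'orientation': [-3.141, -0.0, 1.289], 'ft_force': [0.029, -0.01, -1.558], 'grip_width': 0.088, 'grip_force': 43.063}
gauge 0.67 [ 0.479  -0.2545  0.1118]
gauge_eye 0.85 [ 0.4851 -0.2533  0.1729]
peg_tip 0.91 [ 0.511  -0.2675  0.1616]
peg_mid 0.81 [ 0.5537 -0.2761  0.1502]
gauge_stand 0.97 [ 0.5722 -0.2823 -0.0035]
{'clock': 8.175, 'joint_positions': [-0.554, 0.315, 1.581, 0.0, 1.246, -0.27], 'eef_pos': [0.481, -0.254, 0.198], 'orientation': [-3.142, -0.0, 1.287], 'ft_force': [0.927, -0.253, -2.118], 'grip_width': 0.086, 'grip_force': 43.063}
```

View pics/w3.png

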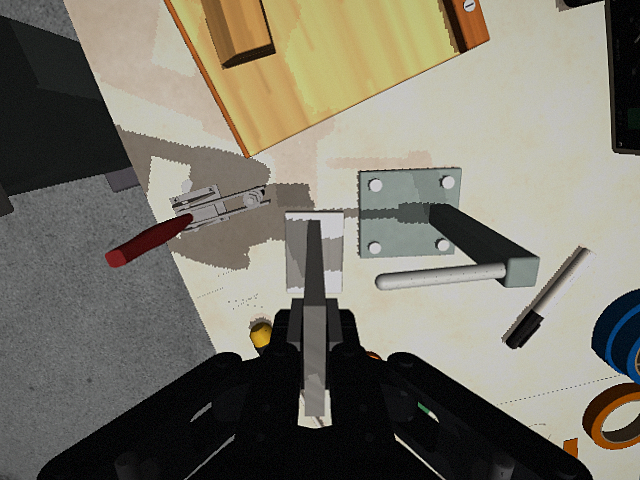

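The gauge hangs plumb in the grip at (315,320). The peg runs from its tip at (379,283) to the upright at (505,270), slightly tilted against the tool's y axis.

```bash
python3 - <<'E'
from h import *
im=manip.get_image("wrist")
a=px2w([(378,283)],.160,im)[0]; b=px2w([(505,271)],.149,im)[0]; f=px2w([(361,170),(357,257),(461,168),(460,255)],.008,im)
d=b-a; print(a.round(4),b.round(4),np.degrees(np.arctan2(d[1],d[0])),np.linalg.norm(d[:2]))
print(f.round(4),f.mean(0).round(4),yaw(f[0],f[1]),yaw(f[2],f[3]),yaw(f[3],f[1])-90,yaw(f[2],f[0])-90)
E
```

```text
[ 0.515  -0.2668  0.16  ] [ 0.5936 -0.287   0.149 ] -14.413980397794926 0.0811554801147112
[[ 0.5355 -0.2239  0.008 ]
 [ 0.5102 -0.3098  0.008 ]
 [ 0.6293 -0.2486  0.008 ]
 [ 0.6151 -0.3381  0.008 ]] [ 0.5725 -0.2801  0.008 ] -16.40767034719279 -9.030299375339435 -195.11111879840738 -194.75806861109402
```

>>> {"fn": "arm_command", "kwargs": {
  "moves": [
    {"dx": -0.2, "dy": 0, "dz": 0.7, "turn": -1, "hand": 0},
    {"dx": 0, "dy": 1, "dz": 0, "turn": 0, "hand": 0},
    {"dx": 0, "dy": 1.5, "dz": 0, "turn": 0, "hand": 0},
    {"dx": 0, "dy": 1.2, "dz": 0.1, "turn": 0, "hand": 0},
    {"dx": 0, "dy": 1.2, "dz": 0.2, "turn": 0, "hand": 0},
    {"dx": 0, "dy": 1.3, "dz": 0.2, "turn": 0, "hand": 0},
    {"dx": 0, "dy": 1.3, "dz": 0.2, "turn": 0, "hand": 0},
    {"dx": 0, "dy": 0, "dz": 0, "turn": 0, "hand": 0}
  ]
}}

```text
clock: 9.22
eef_pos: [0.5527, -0.2761, 0.1834]
orientation: [-3.141, -0.0, 1.304]
ft_force: [-0.9, -0.8, -1.5]
grip_width: 0.092
grip_force: 43.1
```

```bash
python3 - <<'E'
from h import *
im=manip.get_image("wrist"); save(im,"w4.png"); tips(im,["gauge","gauge_eye"]); st()
E
```

```text
gauge 0.56 [ 0.5495 -0.2759  0.0953]
gauge_eye 0.85 [ 0.556  -0.2769  0.1609]
{'clock': 9.375, 'joint_positions': [-0.523, 0.488, 1.372, -0.0, 1.282, -0.256], 'eef_pos': [0.552, -0.276, 0.184], 'orientation': [-3.141, -0.0, 1.303], 'ft_force': [-0.344, 0.056, -2.15], 'grip_width': 0.086, 'grip_force': 43.059}
```

View pics/w4.png

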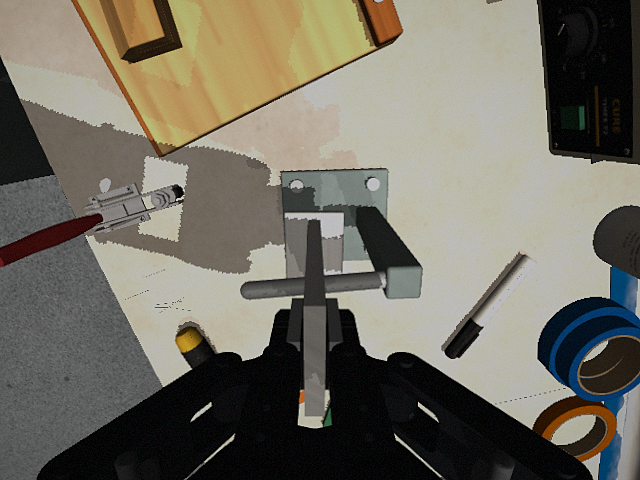

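The peg (242,290)–(385,280) passes through the plate, so the eye is threaded. Now I'll lower it.

>>> {"fn": "arm_command", "kwargs": {
  "moves": [
    {"dx": 0, "dy": 0, "dz": 0.3, "turn": 0, "hand": 0},
    {"dx": 0, "dy": 0, "dz": 0.3, "turn": 0, "hand": 0},
    {"dx": 0, "dy": 0, "dz": 0, "turn": 0, "hand": 0}
  ]
}}

```text
clock: 9.75
eef_pos: [0.552, -0.276, 0.1778]
orientation: [-3.141, -0.0, 1.303]
ft_force: [-0.3, -0.5, -1.9]
grip_width: 0.093
grip_force: 43.1
```

>>> {"fn": "arm_command", "kwargs": {
  "moves": [
    {"dx": 0, "dy": 0, "dz": 0.1, "turn": 0, "hand": 0},
    {"dx": 0, "dy": 0, "dz": 0, "turn": 0, "hand": 0}
  ]
}}

```text
clock: 10.0
eef_pos: [0.5522, -0.2761, 0.1771]
orientation: [-3.142, -0.0, 1.304]
ft_force: [-0.3, -0.5, -1.8]
grip_width: 0.088
grip_force: 43.1
```

>>> {"fn": "arm_command", "kwargs": {
  "moves": [
    {"dx": 0, "dy": 0, "dz": 0.1, "turn": 0, "hand": 0},
    {"dx": 0, "dy": 0, "dz": 0.05, "turn": 0, "hand": 0},
    {"dx": 0, "dy": 0, "dz": 0, "turn": 0, "hand": 0}
  ]
}}

```text
clock: 10.38
eef_pos: [0.5522, -0.2761, 0.1756]
orientation: [-3.142, -0.0, 1.303]
ft_force: [-0.7, 0.5, -0.9]
grip_width: 0.087
grip_force: 43.1
```

>>> {"fn": "arm_command", "kwargs": {
  "moves": [
    {"dx": 0, "dy": 0, "dz": 0.1, "turn": 0, "hand": 0},
    {"dx": 0, "dy": 0, "dz": 0, "turn": 0, "hand": 0}
  ]
}}

```text
clock: 10.62
eef_pos: [0.5522, -0.2761, 0.1745]
orientation: [-3.141, -0.0, 1.303]
ft_force: [0.5, 1.1, -1.0]
grip_width: 0.091
grip_force: 43.1
```

>>> {"fn": "arm_command", "kwargs": {
  "moves": [
    {"dx": 0, "dy": 0, "dz": 0, "turn": 0, "hand": 1.2},
    {"dx": 0, "dy": 0, "dz": 0, "turn": 0, "hand": 2},
    {"dx": 0, "dy": 0, "dz": 0, "turn": 0, "hand": 3.5},
    {"dx": 0, "dy": 0, "dz": 0, "turn": 0, "hand": 4.5},
    {"dx": 0, "dy": 0, "dz": 0, "turn": 0, "hand": 4.5}
  ]
}}

```text
clock: 11.25
eef_pos: [0.5522, -0.2761, 0.1746]
orientation: [-3.142, 0.0, 1.304]
ft_force: [-0.6, -0.1, -0.5]
grip_width: 0.526
grip_force: 0.0
```

```bash
python3 - <<'E'
from h import *
im=manip.get_image("wrist"); save(im,"w5.png"); tips(im,["gauge","gauge_eye"]); st()
E
```

```text
gauge 0.76 [ 0.5463 -0.2713  0.0857]
gauge_eye 0.7 [ 0.553  -0.2744  0.1443]
{'clock': 11.4, 'joint_positions': [-0.523, 0.497, 1.382, 0.0, 1.263, -0.256], 'eef_pos': [0.552, -0.276, 0.175], 'orientation': [3.142, -0.0, 1.303], 'ft_force': [0.971, -0.311, 0.134], 'grip_width': 0.528, 'grip_force': 0.0}
```

View pics/w5.png

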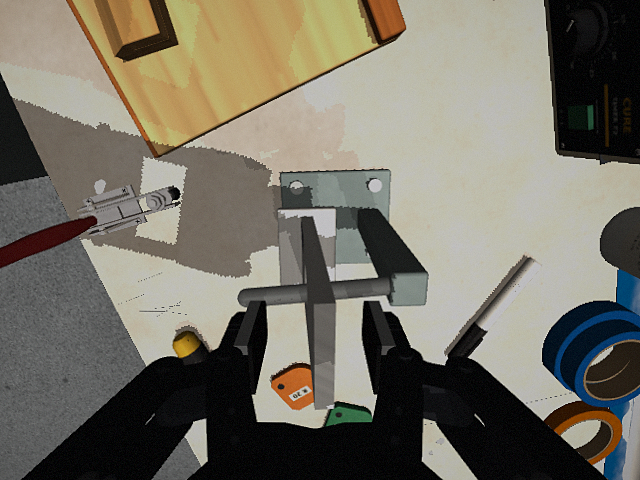

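The gauge hangs free on the peg (plate at (318,310), finger gaps on both sides). I'll back off upward and move over behind the offcut.

>>> {"fn": "arm_command", "kwargs": {
  "moves": [
    {"dx": 0, "dy": 0, "dz": -1, "turn": 0, "hand": 4.5},
    {"dx": 0, "dy": 0, "dz": -2, "turn": 0, "hand": 4.5},
    {"dx": 0, "dy": 0, "dz": -2.5, "turn": 0, "hand": 4.5},
    {"dx": 0, "dy": 0, "dz": -2.5, "turn": 0, "hand": 4.5},
    {"dx": 3, "dy": -3.2, "dz": 0, "turn": 0, "hand": 3},
    {"dx": 4, "dy": -4.3, "dz": 0, "turn": 0, "hand": 0},
    {"dx": 4, "dy": -4.3, "dz": 0, "turn": 0, "hand": 0},
    {"dx": 4, "dy": -4.3, "dz": 0, "turn": 0, "hand": 0},
    {"dx": 4, "dy": -4.2, "dz": 0, "turn": -6, "hand": 0},
    {"dx": 0, "dy": 0, "dz": 0, "turn": -8.4, "hand": 0}
  ]
}}

```text
clock: 12.65
eef_pos: [0.4054, -0.037, 0.2559]
orientation: [3.139, 0.0, 1.562]
ft_force: [0.5, -0.4, 0.2]
grip_width: 0.002
grip_force: 0.0
```

>>> {"fn": "arm_command", "kwargs": {
  "moves": [
    {"dx": 0, "dy": 0, "dz": 0, "turn": -8.4, "hand": 0},
    {"dx": 0, "dy": 0, "dz": 0, "turn": 0, "hand": 0},
    {"dx": 0, "dy": 0, "dz": 0, "turn": 0, "hand": 0}
  ]
}}

```text
clock: 13.02
eef_pos: [0.4067, -0.0393, 0.2549]
orientation: [3.141, 0.0, 1.698]
ft_force: [-0.2, 0.0, 0.4]
grip_width: 0.002
grip_force: 0.0
```

```bash
python3 - <<'E'
from h import *
im=manip.get_image("wrist"); save(im,"w6.png"); tips(im,["offcut","offcut_mid","fence","gauge_eye","bed"]); st()
t=manip.get_image("top"); tips(t,["gauge_eye"])
E
```

```text
offcut 0.79 [ 0.4691 -0.0322  0.0232]
offcut_mid 0.57 [ 0.4672 -0.0326  0.0441]
fence 0.7 [ 0.6277 -0.0207  0.0195]
fence 0.53 [ 0.5464 -0.2735  0.0844]
bed 0.87 [ 0.5291 -0.0365  0.006 ]
{'clock': 13.325, 'joint_positions': [-0.186, -0.043, 1.853, 0.0, 1.332, -0.316], 'eef_pos': [0.407, -0.039, 0.255], 'orientation': [-3.142, -0.0, 1.701], 'ft_force': [-0.197, -0.368, 0.522], 'grip_width': 0.002, 'grip_force': 0.0}
gauge_eye 0.97 [ 0.5518 -0.2755  0.1475]
```

View pics/w6.png

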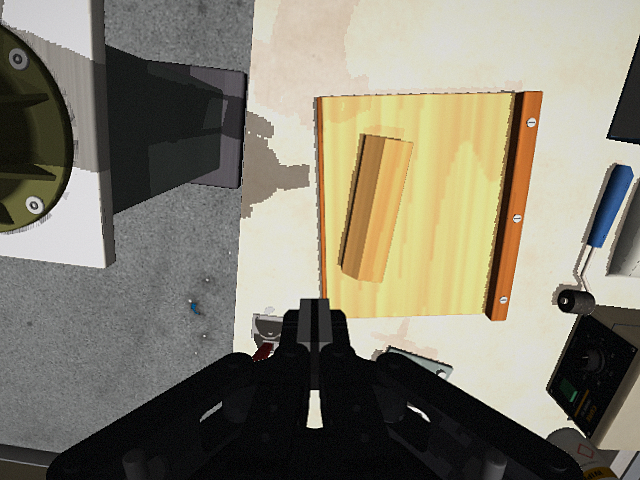

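The offcut is at (378,208), the fence's near edge runs (516,92)–(487,318), and the shut fingers are at (315,300).

```bash
python3 - <<'E'
from h import *
im=manip.get_image("wrist")
o=px2w([(413,141),(382,283)],.052,im); print(o.round(4),yaw(*o))
f=px2w([(516,92),(487,318)],.034,im); f2=px2w([(542,92),(507,320)],.034,im); print(f.round(4),yaw(*f),f2.round(4),yaw(*f2))
b=px2w([(317,97),(326,318)],.016,im); print(b.round(4),yaw(*b))
w=px2w([(301,300),(329,300)],.255,im); print("finger",np.linalg.norm(w[0]-w[1]))
E
```

```text
[[ 0.4918  0.0442  0.052 ]
 [ 0.4911 -0.1094  0.052 ]] -0.2561700165615611
[[ 0.5897  0.1056  0.034 ]
 [ 0.6352 -0.1478  0.034 ]] 10.178228094291729 [[ 0.6164  0.1099  0.034 ]
 [ 0.6615 -0.1476  0.034 ]] 9.943486856151146
[[ 0.3936  0.074   0.016 ]
 [ 0.4397 -0.1832  0.016 ]] 10.157696875944675
finger 0.013083066892503456
```

>>> {"fn": "arm_command", "kwargs": {
  "moves": [
    {"dx": 0, "dy": 0, "dz": 3, "turn": -2, "hand": 0},
    {"dx": 0, "dy": 0, "dz": 5, "turn": 0, "hand": 0},
    {"dx": 0, "dy": 0, "dz": 5, "turn": 0, "hand": 0},
    {"dx": 0, "dy": 0, "dz": 5, "turn": 0, "hand": 0},
    {"dx": 0, "dy": 0, "dz": 3, "turn": 0, "hand": 0},
    {"dx": 0, "dy": 0, "dz": 1.4, "turn": 0, "hand": 0},
    {"dx": 0, "dy": 1, "dz": 0, "turn": 0, "hand": 0},
    {"dx": 0, "dy": 1, "dz": 0, "turn": 0, "hand": 0},
    {"dx": 0, "dy": 0.8, "dz": 0, "turn": 0, "hand": 0},
    {"dx": 0, "dy": 0.8, "dz": 0, "turn": 0, "hand": 0}
  ]
}}

```text
clock: 14.72
eef_pos: [0.443, -0.0332, 0.0311]
orientation: [3.141, 0.0, 1.736]
ft_force: [-1.7, -0.4, 1.0]
grip_width: 0.001
grip_force: 0.7
```

>>> {"fn": "arm_command", "kwargs": {
  "moves": [
    {"dx": 0, "dy": 1.1, "dz": 0, "turn": 0, "hand": 0},
    {"dx": 0, "dy": 1.1, "dz": 0, "turn": 0, "hand": 0},
    {"dx": 0, "dy": 1.1, "dz": 0, "turn": 0, "hand": 0},
    {"dx": 0, "dy": 1.1, "dz": 0, "turn": 0, "hand": 0},
    {"dx": 0, "dy": 1.1, "dz": 0, "turn": 0, "hand": 0},
    {"dx": 0, "dy": 1.1, "dz": 0, "turn": 0, "hand": 0},
    {"dx": 0, "dy": 1.1, "dz": 0, "turn": 0, "hand": 0},
    {"dx": 0, "dy": 1.1, "dz": 0, "turn": 0, "hand": 0},
    {"dx": 0, "dy": 1, "dz": 0, "turn": 0, "hand": 0},
    {"dx": 0, "dy": 0, "dz": 0, "turn": 0, "hand": 0}
  ]
}}

```text
clock: 15.98
eef_pos: [0.5393, -0.017, 0.0305]
orientation: [3.141, 0.0, 1.737]
ft_force: [0.2, 1.1, -0.3]
grip_width: 0.001
grip_force: 0.0
```

```bash
python3 - <<'E'
from h import *
im=manip.get_image("wrist"); save(im,"w7.png"); tips(im,["offcut","fence"]); st()
E
```

```text
offcut 0.9 [ 0.5743 -0.0128  0.0207]
{'clock': 16.125, 'joint_positions': [-0.1, 0.529, 1.718, 0.0, 0.895, -0.265], 'eef_pos': [0.539, -0.017, 0.031], 'orientation': [-3.141, -0.0, 1.736], 'ft_force': [-0.139, -0.005, -0.402], 'grip_width': 0.002, 'grip_force': 0.0}
```

View pics/w7.png

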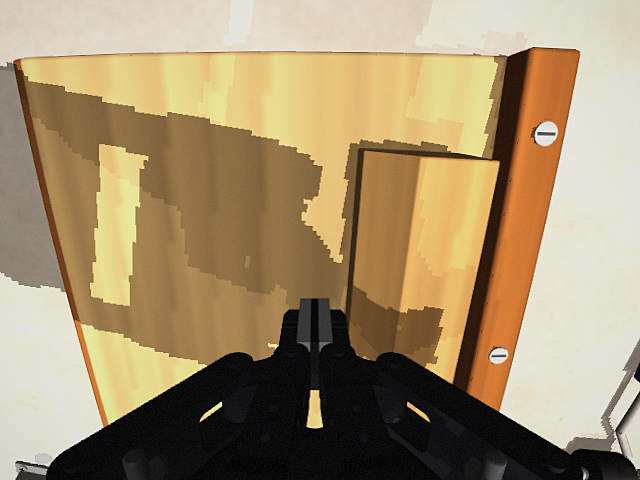

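The offcut is nearly square (top edges (365,150) and (497,158)) and close to the fence. I'll push the remaining 2–3 cm slowly.

>>> {"fn": "arm_command", "kwargs": {
  "moves": [
    {"dx": 0, "dy": 0.6, "dz": 0, "turn": 0, "hand": 0},
    {"dx": 0, "dy": 0.5, "dz": 0, "turn": 0, "hand": 0},
    {"dx": 0, "dy": 0.4, "dz": 0, "turn": 0, "hand": 0},
    {"dx": 0, "dy": 0.4, "dz": 0, "turn": 0, "hand": 0},
    {"dx": 0, "dy": 0.2, "dz": 0, "turn": 0, "hand": 0},
    {"dx": 0, "dy": 0.2, "dz": 0, "turn": 0, "hand": 0},
    {"dx": 0, "dy": 0, "dz": 0, "turn": 0, "hand": 0}
  ]
}}

```text
clock: 17.0
eef_pos: [0.5584, -0.0137, 0.03]
orientation: [-3.133, -0.001, 1.736]
ft_force: [-26.1, -4.6, 14.8]
grip_width: -0.003
grip_force: 13.6
```

>>> {"fn": "arm_command", "kwargs": {
  "moves": [
    {"dx": 0, "dy": -0.4, "dz": 0, "turn": 0, "hand": 0},
    {"dx": 0, "dy": -0.8, "dz": 0, "turn": 0, "hand": 0},
    {"dx": 0, "dy": 0, "dz": -1.2, "turn": 0, "hand": 0},
    {"dx": 0, "dy": 0, "dz": -1.2, "turn": 0, "hand": 0},
    {"dx": 0, "dy": 0.7, "dz": 0, "turn": 0, "hand": 0},
    {"dx": 0, "dy": 0.3, "dz": 0.3, "turn": 0, "hand": 0},
    {"dx": 0, "dy": 0.3, "dz": 0.3, "turn": 0, "hand": 0},
    {"dx": 0, "dy": 0, "dz": 0, "turn": 0, "hand": 0}
  ]
}}

```text
clock: 18.0
eef_pos: [0.5623, -0.0131, 0.0479]
orientation: [-3.14, -0.0, 1.736]
ft_force: [-0.5, -0.3, 0.3]
grip_width: 0.0
grip_force: 0.0
```

```bash
python3 - <<'E'
from h import *
im=manip.get_image("wrist"); save(im,"w8.png"); tips(im,["offcut","fence"]); st()
E
```

```text
offcut 0.85 [ 0.5927 -0.0074  0.0211]
fence 0.79 [ 0.6278 -0.0214  0.0219]
{'clock': 18.15, 'joint_positions': [-0.089, 0.543, 1.642, -0.0, 0.957, -0.254], 'eef_pos': [0.562, -0.013, 0.048], 'orientation': [-3.141, -0.0, 1.736], 'ft_force': [0.415, -0.235, 0.614], 'grip_width': -0.0, 'grip_force': 0.0}
```

View pics/w8.png

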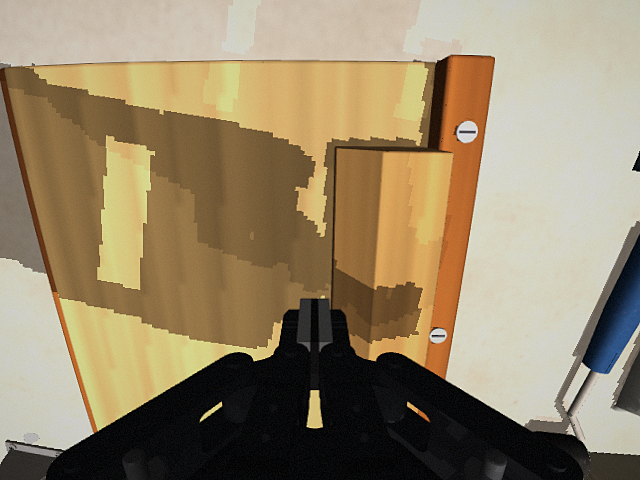

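The offcut (335–450, top edge row 150) is now flush along the fence and the fingers are about to touch the bevel.

>>> {"fn": "arm_command", "kwargs": {
  "moves": [
    {"dx": 0, "dy": 0.2, "dz": 0.2, "turn": 0, "hand": 0},
    {"dx": 0, "dy": 0.2, "dz": 0.2, "turn": 0, "hand": 0},
    {"dx": 0, "dy": 0, "dz": 0, "turn": 0, "hand": 0}
  ]
}}

```text
clock: 18.52
eef_pos: [0.5664, -0.0125, 0.0444]
orientation: [-3.141, -0.0, 1.736]
ft_force: [0.2, -0.2, -0.1]
grip_width: -0.0
grip_force: 0.0
```

>>> {"fn": "arm_command", "kwargs": {
  "moves": [
    {"dx": 0, "dy": 0.15, "dz": 0.15, "turn": 0, "hand": 0},
    {"dx": 0, "dy": 0, "dz": 0, "turn": 0, "hand": 0}
  ]
}}

```text
clock: 18.77
eef_pos: [0.5674, -0.0124, 0.0437]
orientation: [-3.14, -0.0, 1.736]
ft_force: [-10.0, -0.8, 12.5]
grip_width: 0.001
grip_force: 7.6
```

>>> {"fn": "arm_command", "kwargs": {
  "moves": [
    {"dx": 0, "dy": 0.03, "dz": 0, "turn": 0, "hand": 0},
    {"dx": 0, "dy": 0, "dz": 0, "turn": 0, "hand": 0},
    {"dx": 0, "dy": 0, "dz": 0, "turn": 0, "hand": 0},
    {"dx": 0, "dy": 0, "dz": 0, "turn": 0, "hand": 0}
  ]
}}

```text
clock: 19.27
eef_pos: [0.5675, -0.0123, 0.0437]
orientation: [-3.14, -0.0, 1.736]
ft_force: [-12.4, -1.1, 13.9]
grip_width: -0.002
grip_force: 8.4
```

```bash
python3 - <<'E'
from h import *
im=manip.get_image("wrist"); tips(im,["offcut","fence"])
for n in("offcut","fence"):
    pass
t=manip.get_image("top"); tips(t,["gauge_eye","offcut","tape_measure","screwdriver","marker_0"]); st()
E
```

```text
offcut 0.66 [ 0.5925 -0.0105  0.0207]
fence 0.76 [ 0.6269 -0.0196  0.0176]
gauge_eye 0.97 [ 0.5551 -0.2761  0.1486]
tape_measure 0.69 [0.6119 0.3042 0.0023]
screwdriver 0.73 [ 0.405  -0.4493  0.0005]
marker_0 0.57 [ 0.7062 -0.4191 -0.0016]
{'clock': 19.725, 'joint_positions': [-0.086, 0.56, 1.627, -0.0, 0.956, -0.251], 'eef_pos': [0.567, -0.012, 0.044], 'orientation': [-3.14, -0.0, 1.736], 'ft_force': [-11.58, -0.901, 12.752], 'grip_width': 0.002, 'grip_force': 8.447}
```

```bash
python3 -c "
from plant import manip
print(manip.sign_off())"
```

```text
the job is handed in; nothing more can be done
None
```

The gauge hangs free on its peg, and the offcut is held flush against the fence with about 12 N forward and 13 N down. The tape measure, screwdriver and marker were not disturbed, and the job was handed in at about 20 s; the verdict was not shown.

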